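# Rock the sorting gate and feed the balls down the other chute

## Robot

A 6-joint arm with a two-finger parallel gripper is mounted at the origin on the work surface. World frame = base frame: x ahead of the robot, y to its left, z up, the work surface at z = 0. Lengths are in m, angles in degrees, forces in N, time in s.
With the tool pointing down it reaches from about 0.4 to 0.825 m from the base axis. Payload 7 kg.
Tool frame: the origin (TCP) lies midway between the tips of the shut fingers; the grasp point (between the pads) lies 19 mm behind it; x points along the fingers, z is the direction in which the jaws open and shut, and the axes are right-handed (so a half turn about x gives the same grasp; the last joint's range is limited). The gripper opens to 88 mm and grips with 3 to 60 N. Pads are 19 mm wide; open, the fingers measure 130 mm over their backs; the gripper's body (78 mm by 193 mm) begins 47 mm behind the grasp point.
Start: joints at [-50.185, 20.546, 0.682, 0, -70.136, -16.507], TCP at [0.267, -0.62, 0.227] pointing down, gripper open.
Joint ranges: [-176.03, 176.03], [-82.01, 121.73], [-58.28, 71.71], [-173.87, 95.51], [-174.79, -0.11], [-173.66, 173.66]. Speed limits (degrees/s): [136.94, 136.94, 172.46, 180, 180, 180].

## Interface

Orientations are given as [roll, pitch, yaw] about the fixed x, y, z axes, in that order (R = Rz(yaw) Ry(pitch) Rx(roll)).
In Python, from plant import get_state, capture, close_job gives the robot as it stands.
- The arm moves only by the tool play_rows, never from a script. Its argument "series" is one flat list of numbers, 4 for each row, row after row: the shift along the tool's x, y, z in m, then the turn about the tool's x in rad. In form: [tx, ty, tz, spin, tx, ty, tz, spin, ...]. A call has exactly 5 rows; each row shifts and turns the commanded pose from where the row before left it, along the tool's axes as they then stand; what a row does not reach is not made up. A row lasts 1/12 s, in which the tool goes at most 41.7 mm and 7.16 degrees, less where a joint would pass 70% of its speed; a pose out of reach is approached as far as the arm can. A call is refused whole if a number of a shift passes 0.0417 or a number of a turn 0.125, either way. A call with a gripper value outside its range is refused whole. "jaw" is the opening in per cent of the stroke, from 0 (shut) to 100 (fully open), set as the call begins (left out, the last holds). The fingers move at their own pace and stop on an object; "squeeze" is the grip in N (left out, the last holds). Time passes only in rows, so rows that do not move let the fingers close, or fill a call up. It gives the time, the measured TCP pose, the force and the opening at its end, in the units of the state.
- get_state(): the state, without advancing time (a new reading comes with each control period).
- capture(name): name is "side" or "top"; returns a dict with "img" (400x640x3 uint8, blue, green, red), "K" (3x3 intrinsics, pixels), "world_from_camera" (4x4, takes a point from camera to world coordinates). Camera axes: x right, y down, z forward; pixel columns grow to the right and rows downward; lengths in m; the calibration is good to about 2 mm. A picture is of the moment at which its call begins. There is no depth.
- close_job(): hands the job in, once; it reports no verdict.
The state is a dict: "time_s": time; "joints": joint angles; "qd": joint speeds; "joint_torque": joint torques, N m; "tcp_pos": TCP position; "eef_rot": TCP orientation; "contact_force": force on the tool from outside, world axes, zero at the start; "moment": the same for the moment, N m; "gripper_width": finger opening in m.
Only numpy, scipy, OpenCV 4.12 (cv2) and the standard library are available. Lean on these libraries where they do the work, as an engineer would, in place of code of your own. Each camera call takes 0.05 s, during which the arm holds its last target.

## Task

The red seesaw gate of the ball sorter is tipped to one side: first rock it over its pivot with a fingertip so that it stays tipped to the other side. Then press the orange feed key down, keep it down until all three steel balls have rolled into the tray on that new side, and let the key come up again. Do not touch the balls, pick nothing up, and leave the other things on the shelf where they are.

Things in the scene. Friction and masses are not known exactly. Their poses are not given: they have to be found in the camera images.
- sorter: Ball sorter, fixed, on a plywood base 470 mm wide (its y) and 12 mm thick, reaching 80 mm in front of and 190 mm behind the origin. Origin on the shelf straight below the gate's pivot; x to the back (away from the robot), y to its left, z up. A feed channel slopes down from the back and ends 128 mm up over the middle of the gate. Nothing on it is higher than 175 mm.
- tray_left (a point): Middle of the floor (15 mm above the shelf) of the blue tray below the left chute, 190 mm left of the pivot. Inside it is 62 mm (sorter x) by 83 mm (sorter y); outer wall 78 mm high.
- tray_right (a point): The same for the tray below the right chute, 190 mm right of the pivot.
- gate (a joint): Red seesaw gate, a 190 mm trough along the sorter's y on a pivot 100 mm up. +0.25 rad = left end fully down, balls go to the left tray; -0.25 = right end down, right tray. It starts fully down on either side. A steel weight on the front of its middle (top 163 mm up) makes it top-heavy: pushed past level (0) it falls over and stays. Pressing the raised end takes less than 1 N.
- pad_left (a point): Middle of the top of the yellow press pad on the front of the gate's left end: 50 mm (sorter x) by 36 mm (sorter y), 5 mm thick. It is 56 mm in front of the pivot and 85 mm to its left, and about 132 mm above the shelf when raised, 111 mm when level, 90 mm when down. The gate's trough wall stands 30 mm behind this point.
- pad_right (a point): The same for the right end of the gate, 85 mm to the right of the pivot.
- feed_key (a joint): The feed key's travel in m: 0 = up (balls held), 0.016 = fully down. It moves straight down on a spring (about 1 N to start, 5 N fully down) and comes up by itself when let go. Pressed more than 0.012 it lowers the blade that stops the balls, so that all three roll out, one after another, within about 2 s.
- key_top (a point): Centre of the top of the round orange feed key (32 mm across), beside the feed channel on its right: 65 mm behind and 55 mm to the right of the gate's pivot, 165 mm above the shelf when up. The channel's wall is 40 mm to the left of it and about 152 mm high there.
- ball1: Steel ball, 20 mm across, about 33 g, the lowest of three waiting in a row in the feed channel. Origin at its centre.
- ball2: Second steel ball, as the first. Origin at its centre.
- ball3: Third steel ball, as the first. Origin at its centre.
- seat_collar: Aluminium seat post collar, loose, 38 mm ring with a clamp lug, 14 mm high, lying in front of the sorter's left side. Bystander. Origin under its centre.
- lever_cover: Orange plastic brake lever cover, loose, 105 mm long, 14 mm high, lying in front of the sorter's right side. Bystander. Origin under its middle.
- valve_cap: Black valve cap, loose, 11 mm across, 14 mm high, standing in front of the sorter's middle. Bystander. Origin under its centre.
- dish: Small glass dish, loose, 70 mm across, 28 mm high, on the sorter's base behind the left chute. Bystander. Origin under its centre.
- pedal_wrench: Steel pedal wrench, loose, 300 mm long, lying along x far to the right. Bystander. Origin under its middle.
- toolbox: Closed grey-and-sand plastic toolbox with press-button catches, 320 x 190 mm, 176 mm high with its handle, far to the left. Bystander. Origin under its middle.

How it is judged (in metres and radians):
On the way, in this order (a step that is already met when the one before it is completed fails the run):
1. the gate is rocked over to the side opposite its start, while the three balls still wait in the feed channel (distance of pad_left from where it was at the start of the episode above 0.035 m and (value of joint gate above 0.2 rad or value of joint gate below -0.2 rad) and height (world z) of each of ball1, ball2, ball3 above 0.125 m), for 0.2 s.
2. all three balls are in the tray on the gate's new side (distance of pad_left from where it was at the start of the episode above 0.035 m and ((value of joint gate above 0.2 rad and y of each of ball1, ball2, ball3 in the frame of sorter above 0.149 m and height (world z) of each of ball1, ball2, ball3 below 0.055 m) or (value of joint gate below -0.2 rad and y of each of ball1, ball2, ball3 in the frame of sorter below -0.149 m and height (world z) of each of ball1, ball2, ball3 below 0.055 m))), for 0.2 s.
At the end, for the whole second after the job is handed in: The gate rests tipped (beyond 0.2 rad) to the side opposite to where it started, all three balls lie in the tray on that side, slower than 50 mm/s, and the feed key is up again (within 4 mm) (all of step 2 and linear speed of each of ball1, ball2, ball3 below 0.05 m/s and value of joint feed_key below 0.004 m); the robot touches nothing.
It fails at once if a ball is touched by the robot (contact force between any of the fingers, the arm and ball1 above 0.3 N or contact force between any of the fingers, the arm and ball2 above 0.3 N or contact force between any of the fingers, the arm and ball3 above 0.3 N).
It fails at once if a ball is lifted (height (world z) of any of ball1, ball2, ball3 above 0.185 m).
It fails at once if a bystander is moved more than 20 mm (distance of any of seat_collar, lever_cover, valve_cap, dish, pedal_wrench, toolbox from where it was at the start of the episode above 0.02 m).
It also fails if it takes over 48 s, if anything falls off the work surface, if the arm or the gripper's body presses on something with over 40 N, if the wrist force passes 120 N, or if a joint passes its speed limit or range.

## Working session

There is one attempt and no reset: what is moved stays moved. The work goes in short steps, Python scripts to look and compute and a tool call to move; the robot and the scene stay as the last step left them, time stands still between calls to the robot, and variables do not carry over. Pictures are saved under pics/ and viewed, and the job is handed in when it is done.

Besides the shell and the picture viewer there is one more tool, called after "Request:" by a JSON object that holds its "name" and its "arguments". play_rows: Moves the arm, as the interface text tells. Its arguments: {"type":"object","properties":{"series":{"type":"array","items":{"type":"number"}},"jaw":{"type":"number"},"squeeze":{"type":"number"}},"required":["series"]}

```bash
mkdir -p pics; ls
python3 - <<'E'
from plant import *
import cv2,numpy as np
s=get_state();print(s)
for n in("side","top"):
    c=capture(n);cv2.imwrite(f"pics/{n}0.png",c["img"]);print(c["K"],c["world_from_camera"])
    np.savez(f"{n}_cal.npz",K=c["K"],T=c["world_from_camera"])
E
```

```text
pics
{'time_s': 0.0, 'joints': array([-5.01849873e+01,  2.05917580e+01,  6.32464593e-01, -2.00094605e-02,
       -7.01357286e+01, -1.65064638e+01]), 'qd': array([-0.03360992, -0.0851858 , -0.06587676,  0.01392128, -0.12591379,
       -0.00624929]), 'joint_torque': array([ 1.42088484e-03, -5.82714593e+01,  2.93060911e+01,  6.99731067e+00,
        6.72025941e-03, -2.31981066e-04]), 'tcp_pos': array([ 0.26685423, -0.61946581,  0.22560945]), 'eef_rot': array([  5.31080128,  89.9031335 , 118.61253555]), 'contact_force': array([-0.09790348,  0.15906347, -0.15025448]), 'moment': array([ 0.02749277, -0.04227415, -0.02548127]), 'gripper_width': 0.08769668594318157}
[[398.9154621    0.         316.83019507]
 [  0.         398.9154621  201.45322764]
 [  0.           0.           1.        ]] [[-0.95670922 -0.14400723  0.25292171  0.19742769]
 [-0.29014841  0.54009106 -0.79000984  1.05812413]
 [-0.02283363 -0.82919453 -0.55849356  0.87604679]
 [ 0.          0.          0.          1.        ]]
[[399.44694777   0.         313.90679819]
 [  0.         399.44694777 196.35970548]
 [  0.           0.           1.        ]] [[ 0.0136351  -0.9963989   0.08368579  0.42428034]
 [-0.99972846 -0.01200314  0.01997325 -0.00240078]
 [-0.01889683 -0.0839354  -0.996292    1.46037994]
 [ 0.          0.          0.          1.        ]]
```

View pics/side0.png

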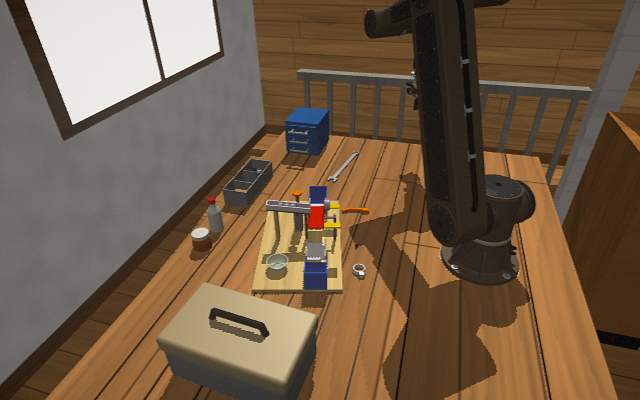

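View pics/top0.png

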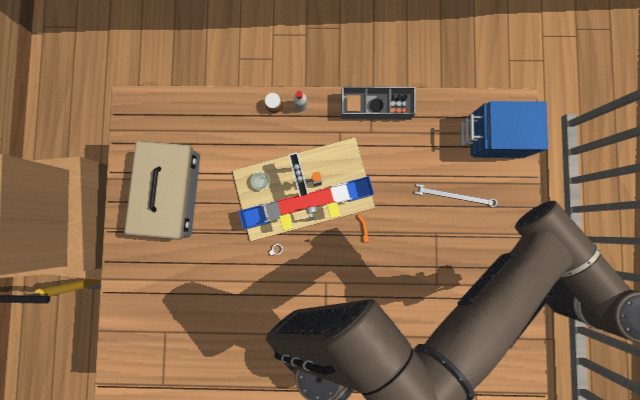

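Run:
```python
import cv2
a=cv2.imread("pics/top0.png")[125:265,220:390];cv2.imwrite("pics/topc.png",cv2.resize(a,None,fx=4.5,fy=4.2,interpolation=cv2.INTER_CUBIC))
a=cv2.imread("pics/side0.png")[175:305,240:400];cv2.imwrite("pics/sidec.png",cv2.resize(a,None,fx=5,fy=4.6,interpolation=cv2.INTER_CUBIC))
```

```text
(no output)
```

View pics/topc.png

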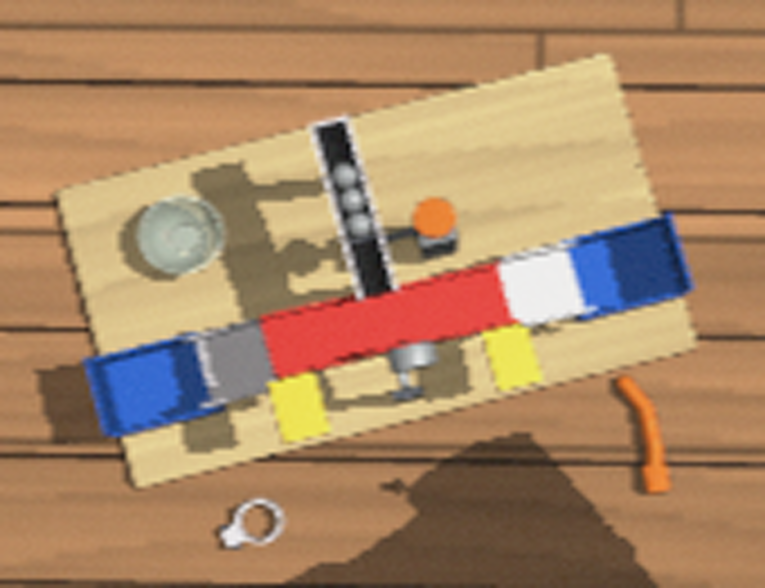

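View pics/sidec.png

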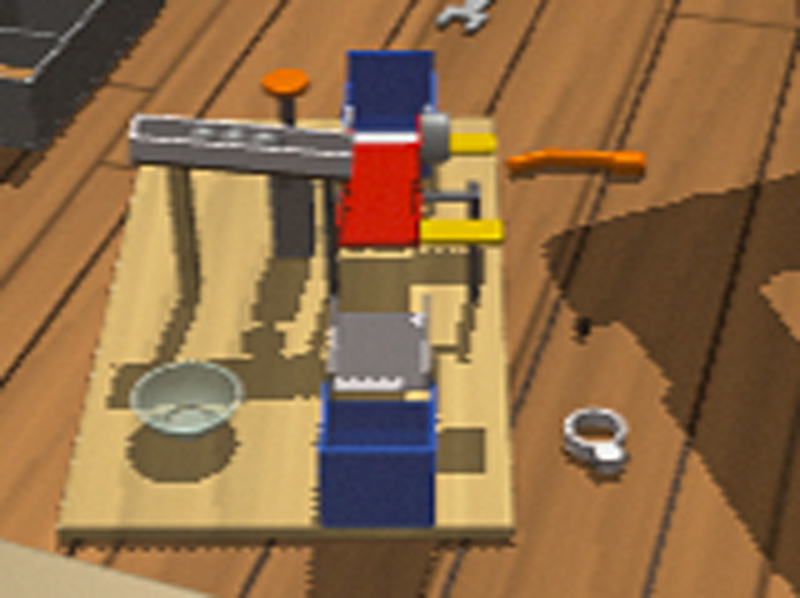

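```bash
cat > h.py <<'E'
import numpy as np
from scipy.optimize import least_squares
C={n:np.load(f"{n}_cal.npz") for n in("side","top")}
def proj(n,P):
    T=np.linalg.inv(C[n]["T"]);p=C[n]["K"]@(T[:3,:3]@np.asarray(P)+T[:3,3]);return p[:2]/p[2]
def ray(n,uv,z):
    K=C[n]["K"];T=C[n]["T"];d=T[:3,:3]@np.linalg.inv(K)@np.array([uv[0],uv[1],1]);o=T[:3,3];return o+d*(z-o[2])/d[2]
def W(q,p):
    c,s=np.cos(q[2]),np.sin(q[2]);return np.array([q[0]+c*p[0]-s*p[1],q[1]+s*p[0]+c*p[1],p[2]])
E
python3 - <<'E'
from h import *
t=lambda x,y:("top",(220+x/4.5-.4,125+y/4.2-.4)); s=lambda x,y:("side",(240+x/5-.4,175+y/4.6-.4))
obs=[((.19,.235,.012),t(58,195)),((.19,-.235,.012),t(608,57)),((-.08,-.235,.012),t(695,350)),((-.08,.235,.012),t(135,487)),
((-.08,.235,.012),s(513,527)),((.19,.235,.012),s(62,527)),((.065,-.055,.165),t(434,217)),((.065,-.055,.165),s(286,83))]
f=lambda q:np.concatenate([proj(n,W(q,p))-uv for p,(n,uv) in obs])
r=least_squares(f,[.5,0,.2]);q=r.x;print(q,np.degrees(q[2]));print(r.fun.reshape(-1,2).round(1))
for zl,zr in((.132,.09),(.09,.132)):
    for n in("top","side"):
        print(zl,n,proj(n,W(q,(-.056,.085,zl))),proj(n,W(q,(-.056,-.085,zr))))
print("obs",t(300,408),t(514,357),s(460,230))
np.save("q.npy",q)
for nm,p in dict(L=(-.056,.085,.132),R=(-.056,-.085,.132),key=(.065,-.055,.165)).items(): print(nm,W(q,p))
print("keyray",ray(*t(434,217),.165), ray(*s(286,83),.165));
E
```

```text
[0.52045274 0.05244722 0.27175689] 15.570522595459488
[[-0.7 -1.3]
 [ 0.7 -1.1]
 [ 1.   0. ]
 [-0.1  0.7]
 [ 1.1  0.8]
 [-0.9  0.7]
 [ 0.2  0.4]
 [ 0.5 -0.4]]
0.132 top [284.93110358 223.65001734] [333.9784418  211.14873162]
0.132 side [334.42400255 225.80430263] [333.72294173 205.56145856]
0.09 top [286.04804982 223.84443173] [334.37214112 210.55438292]
0.09 side [334.39976357 236.52176957] [333.73300015 195.42029259]
obs ('top', (286.2666666666667, 221.74285714285713)) ('top', (333.82222222222225, 209.6)) ('side', (331.6, 224.6))
L [0.44369184 0.11929603 0.132     ]
R [ 0.48932396 -0.0444651   0.132     ]
key [0.59783063 0.01691326 0.165     ]
keyray [0.59907396 0.01747958 0.165     ] [0.59862197 0.01949777 0.165     ]
```

```bash
cat >> h.py <<'E'
from scipy.spatial.transform import Rotation as Ro
def tool():
    from plant import get_state
    s=get_state();R=Ro.from_euler("xyz",s["eef_rot"],degrees=True).as_matrix();return s,R
E
python3 - <<'E'
from h import *
s,R=tool();print(R.round(3))
q=np.load("q.npy");yaw=q[2]
# wanted z axis = +- sorter x
for sg in(1,-1):
    zt=sg*np.array([np.cos(yaw),np.sin(yaw),0]);a=np.arctan2(-(zt@R[:,1]),zt@R[:,2]);print("spin",sg,a,np.degrees(a))
t=lambda x,y:("top",(220+x/4.5-.4,125+y/4.2-.4))
print(ray(*t(300,408),.132), ray(*t(434,217),.165))
E
```

```text
[[-0.001 -0.918 -0.396]
 [ 0.001 -0.396  0.918]
 [-1.     0.     0.002]]
spin 1 1.7057189114448648 97.73049466143976
spin -1 -1.4358737421449284 -82.26950533856024
[0.45007643 0.11497434 0.132     ] [0.59907396 0.01747958 0.165     ]
```

Request:
{"name": "play_rows", "arguments": {"series": [0,0,0,-0.096,0,0,0,-0.096,0,0,0,-0.096,0,0,0,-0.096,0,0,0,-0.096], "jaw": 0}}

```text
time_s: 0.52
tcp_pos: [0.267, -0.6196, 0.226]
eef_rot: [-22.1, 89.9, 119.0]
contact_force: [0.2, 0.1, 0.3]
gripper_width: 0.06
```

Request:
{"name": "play_rows", "arguments": {"series": [0,0,0,-0.096,0,0,0,-0.096,0,0,0,-0.096,0,0,0,-0.096,0,0,0,-0.096]}}

```text
time_s: 0.93
tcp_pos: [0.2669, -0.6196, 0.226]
eef_rot: [-49.9, 89.9, 118.7]
contact_force: [-0.4, 0.1, -0.4]
gripper_width: 0.0264
```

Request:
{"name": "play_rows", "arguments": {"series": [0,0,0,-0.096,0,0,0,-0.096,0,0,0,-0.096,0,0,0,-0.096,0,0,0,-0.092]}}

```text
time_s: 1.35
tcp_pos: [0.2669, -0.6196, 0.226]
eef_rot: [-78.1, 89.9, 117.8]
contact_force: [0.8, -0.2, -0.6]
gripper_width: 0.0006
```

```bash
cat > go.py <<'E'
import sys
from h import *
s,R=tool();p=s["tcp_pos"];print(s["time_s"],p.round(4),s["joints"].round(1),s["contact_force"].round(2),R[:,2].round(3))
for a in sys.argv[1:]:
    w=np.array(eval(a));print(a,"tool shift",(R.T@(w-p)).round(4));p=w
E
python3 go.py "(.45,-.25,.226)" "(.437,.112,.226)"
```

```text
1.35 [ 0.2669 -0.6196  0.226 ] [-50.2  20.6   0.7  -0.  -70.1  66. ] [ 0.82 -0.23 -0.6 ] [-0.962 -0.273  0.   ]
(.45,-.25,.226) tool shift [ 2.000e-04 -3.056e-01 -2.771e-01]
(.437,.112,.226) tool shift [ 3.000e-04 -3.518e-01 -8.640e-02]
```

Request:
{"name": "play_rows", "arguments": {"series": [0,-0.0204,-0.0185,0,0,-0.0204,-0.0185,0,0,-0.0204,-0.0185,0,0,-0.0204,-0.0185,0,0,-0.0204,-0.0185,0]}}

```text
time_s: 1.77
tcp_pos: [0.3289, -0.4955, 0.2261]
eef_rot: [-66.1, 90.0, 129.5]
contact_force: [0.9, 0.8, 0.0]
gripper_width: 0.0005
```

Request:
{"name": "play_rows", "arguments": {"series": [0,-0.0204,-0.0185,0,0,-0.0204,-0.0185,0,0,-0.0204,-0.0185,0,0,-0.0204,-0.0185,0,0,-0.0204,-0.0185,0]}}

```text
time_s: 2.18
tcp_pos: [0.3906, -0.3723, 0.2263]
eef_rot: [-55.6, 90.0, 139.9]
contact_force: [0.7, -0.7, 0.3]
gripper_width: 0.0006
```

Request:
{"name": "play_rows", "arguments": {"series": [0,-0.0204,-0.0185,0,0,-0.0204,-0.0185,0,0,-0.0204,-0.0185,0,0,-0.0204,-0.0185,0,0,-0.0204,-0.0185,0]}}

```text
time_s: 2.6
tcp_pos: [0.4523, -0.2492, 0.2264]
eef_rot: [-46.4, 90.0, 149.2]
contact_force: [0.7, -0.6, -0.1]
gripper_width: 0.0004
```

Request:
{"name": "play_rows", "arguments": {"series": [0,-0.0352,-0.0086,0,0,-0.0352,-0.0086,0,0,-0.0352,-0.0086,0,0,-0.0352,-0.0086,0,0,-0.0352,-0.0086,0]}}

```text
time_s: 3.02
tcp_pos: [0.4456, -0.0679, 0.2264]
eef_rot: [-48.4, 90.0, 147.2]
contact_force: [1.4, -0.2, 0.7]
gripper_width: 0.0005
```

Request:
{"name": "play_rows", "arguments": {"series": [0,-0.0352,-0.0086,0,0,-0.0352,-0.0086,0,0,-0.0352,-0.0086,0,0,-0.0352,-0.0086,0,0,-0.0352,-0.0086,0]}}

```text
time_s: 3.43
tcp_pos: [0.4397, 0.1132, 0.2266]
eef_rot: [-129.1, 90.0, 66.5]
contact_force: [1.0, 0.7, 1.2]
gripper_width: 0.0004
```

```bash
cat > pic.py <<'E'
import sys,cv2
from plant import *
k=sys.argv[1]
a=capture("top")["img"][125:265,220:390];b=capture("side")["img"][165:305,240:410]
cv2.imwrite(f"pics/{k}.png",cv2.resize(cv2.vconcat([a,b]),None,fx=2.8*1.15,fy=2.1,interpolation=cv2.INTER_CUBIC) if 0 else cv2.resize(cv2.hconcat([a,b]),(800,330),interpolation=cv2.INTER_CUBIC))
E
python3 go.py "(.437,.112,.226)"; python3 pic.py a1
```

```text
3.4333 [0.4397 0.1132 0.2266] [ 39.4  -0.8 -25.8  -0.  -65.  -23.8] [1.05 0.66 1.2 ] [-0.963 -0.269 -0.   ]
(.437,.112,.226) tool shift [0.0006 0.0005 0.0029]
```

View pics/a1.png

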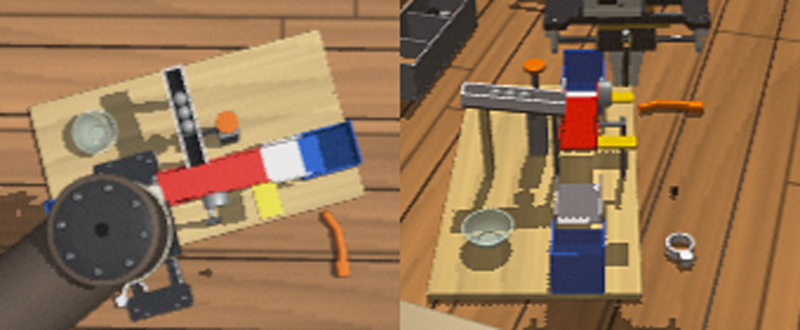

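Request:
{"name": "play_rows", "arguments": {"series": [0.017,0,0,0,0.017,0,0,0,0.017,0,0,0,0.017,0,0,0,0.012,0,0,0]}}

```text
time_s: 3.95
tcp_pos: [0.4396, 0.1109, 0.145]
eef_rot: [10.3, 89.9, -154.2]
contact_force: [-0.5, -0.3, -0.8]
gripper_width: 0.0003
```

Request:
{"name": "play_rows", "arguments": {"series": [0.005,0,0,0,0.005,0,0,0,0.005,0,0,0,0.005,0,0,0,0.005,0,0,0]}}

```text
time_s: 4.37
tcp_pos: [0.4408, 0.1118, 0.1217]
eef_rot: [-160.1, 89.9, 35.5]
contact_force: [-0.2, 1.1, -0.3]
gripper_width: 0.0002
```

```bash
python3 go.py; python3 pic.py a2
```

```text
4.3667 [0.4408 0.1118 0.1217] [ 39.2   5.4 -34.6   0.  -49.9 -23.6] [-0.17  1.1  -0.34] [-0.963 -0.269 -0.001]
```

View pics/a2.png

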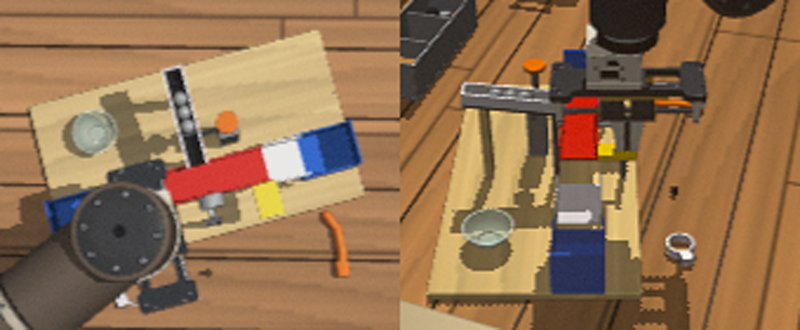

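The side view shows the fingers on the left pad at about (618,150), and it has begun to go down. I'll press on past level.

Request:
{"name": "play_rows", "arguments": {"series": [0.005,0,0,0,0.005,0,0,0,0.005,0,0,0,0.004,0,0,0,0.003,0,0,0]}}

```text
time_s: 4.88
tcp_pos: [0.4402, 0.1114, 0.0989]
eef_rot: [17.9, 90.0, -146.5]
contact_force: [0.0, 0.0, -0.4]
gripper_width: 0.0005
```

```bash
python3 go.py; python3 pic.py a3
```

```text
4.8833 [0.4402 0.1114 0.0989] [ 39.2   7.2 -36.3  -0.  -46.6 -23.6] [ 0.05  0.   -0.45] [-0.963 -0.269  0.001]
```

View pics/a3.png

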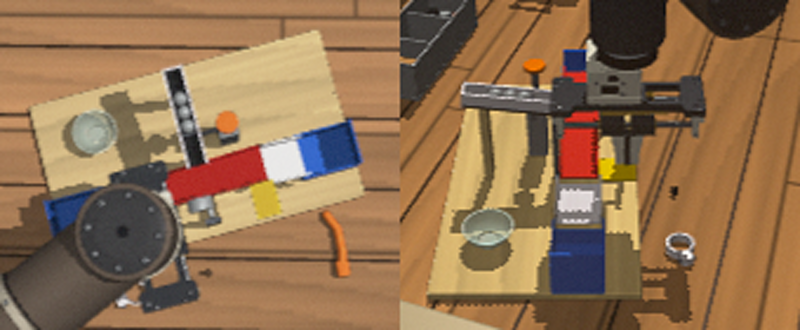

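The weight leans left and the left pad is down at (620,170), so the gate has tipped. Next I lift and go to the key.

Request:
{"name": "play_rows", "arguments": {"series": [-0.01,0,0,0,-0.025,0,0,0,-0.032,0,0,0,-0.032,0,0,0,-0.026,0,0,0]}}

```text
time_s: 5.4
tcp_pos: [0.4408, 0.1116, 0.2271]
eef_rot: [-174.6, 89.9, 21.0]
contact_force: [1.1, -0.4, 0.1]
gripper_width: 0.0003
```

```bash
python3 go.py "(.5985,.018,.226)"
```

```text
5.4 [0.4408 0.1116 0.2271] [ 39.2  -0.9 -25.8   0.  -65.  -23.6] [ 1.12 -0.39  0.11] [-0.963 -0.269 -0.002]
(.5985,.018,.226) tool shift [ 0.0013  0.1326 -0.1268]
```

Request:
{"name": "play_rows", "arguments": {"series": [0,0.0265,-0.0254,0,0,0.0265,-0.0254,0,0,0.0265,-0.0254,0,0,0.0265,-0.0254,0,0,0.0265,-0.0252,0]}}

```text
time_s: 5.82
tcp_pos: [0.5996, 0.0169, 0.2248]
eef_rot: [-178.5, 90.0, 17.1]
contact_force: [0.4, 0.8, -0.1]
gripper_width: 0.0007
```

Request:
{"name": "play_rows", "arguments": {"series": [0,0,0,0,0,0,0,0,0.015,0,0,0,0.015,0,0,0,0.012,0,0,0]}}

```text
time_s: 6.23
tcp_pos: [0.5972, 0.0185, 0.182]
eef_rot: [-79.4, 90.0, 116.2]
contact_force: [-0.1, 0.1, -0.6]
gripper_width: 0.0005
```

```bash
python3 go.py "(.5985,.018,.149)"; python3 pic.py a4
```

```text
6.2333 [0.5972 0.0185 0.182 ] [ 20.5  15.2 -13.1  -0.  -61.8  -4.9] [-0.08  0.15 -0.63] [-0.963 -0.269  0.   ]
(.5985,.018,.149) tool shift [ 0.033   0.0008 -0.0012]
```

View pics/a4.png

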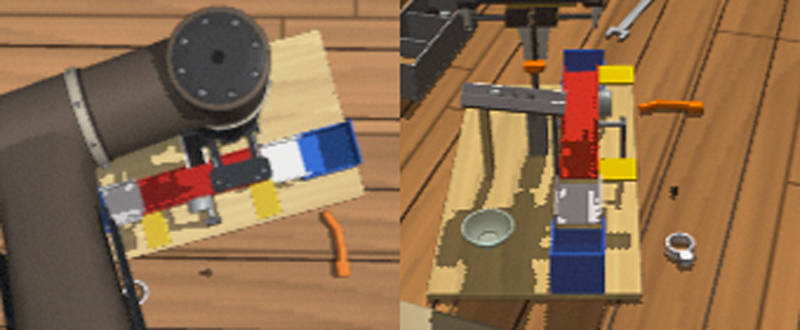

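The gate stays tipped left, with the far pad up at (617,75) and the near one down at (617,168). The fingers are right above the key at (535,65), so I press it now.

Request:
{"name": "play_rows", "arguments": {"series": [0.008,0,0,0,0.008,0,0,0,0.008,0,0,0,0.006,0,0,0,0.003,0,0,0]}}

```text
time_s: 6.75
tcp_pos: [0.5986, 0.0184, 0.1493]
eef_rot: [-174.1, 89.9, 21.5]
contact_force: [-1.1, 2.5, 5.0]
gripper_width: 0.0006
```

Request:
{"name": "play_rows", "arguments": {"series": [0,0,0,0,0,0,0,0,0,0,0,0,0,0,0,0,0,0,0,0]}}

```text
time_s: 7.17
tcp_pos: [0.5986, 0.0184, 0.15]
eef_rot: [-169.2, 89.9, 26.4]
contact_force: [0.0, 3.9, 5.0]
gripper_width: 0.0004
```

```bash
python3 go.py; python3 pic.py a5
```

```text
7.1667 [0.5986 0.0184 0.15  ] [ 20.4  16.8 -15.3  -0.  -57.8  -4.8] [0.01 3.88 4.96] [-0.963 -0.269 -0.001]
```

View pics/a5.png

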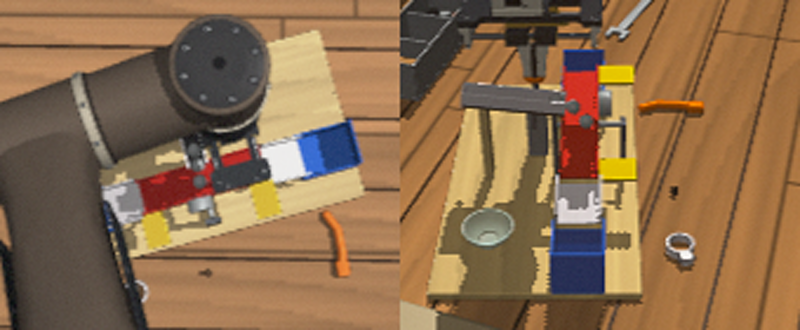

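The key is down. Balls can be seen on the gate at (572,105) and (587,120), and I keep holding.

Request:
{"name": "play_rows", "arguments": {"series": [0,0,0,0,0,0,0,0,0,0,0,0,0,0,0,0,0,0,0,0]}}

```text
time_s: 7.68
tcp_pos: [0.5985, 0.0181, 0.1497]
eef_rot: [178.5, 90.0, 14.1]
contact_force: [1.0, 3.5, 5.1]
gripper_width: 0.0004
```

Request:
{"name": "play_rows", "arguments": {"series": [0,0,0,0,0,0,0,0,0,0,0,0,0,0,0,0,0,0,0,0]}}

```text
time_s: 8.1
tcp_pos: [0.5984, 0.018, 0.1497]
eef_rot: [168.2, 90.0, 3.8]
contact_force: [3.5, 3.2, 4.8]
gripper_width: 0.0005
```

Request:
{"name": "play_rows", "arguments": {"series": [0,0,0,0,0,0,0,0,0,0,0,0,0,0,0,0,0,0,0,0]}}

```text
time_s: 8.52
tcp_pos: [0.5982, 0.0179, 0.1496]
eef_rot: [122.7, 90.0, -41.7]
contact_force: [2.8, 2.8, 4.7]
gripper_width: 0.0002
```

Request:
{"name": "play_rows", "arguments": {"series": [0,0,0,0,0,0,0,0,0,0,0,0,0,0,0,0,0,0,0,0]}}

```text
time_s: 8.93
tcp_pos: [0.5982, 0.0179, 0.1496]
eef_rot: [120.1, 90.0, -44.3]
contact_force: [3.4, 1.4, 4.9]
gripper_width: 0.0004
```

Request:
{"name": "play_rows", "arguments": {"series": [0,0,0,0,0,0,0,0,0,0,0,0,0,0,0,0,0,0,0,0]}}

```text
time_s: 9.35
tcp_pos: [0.5982, 0.018, 0.1496]
eef_rot: [129.4, 90.0, -35.0]
contact_force: [3.9, 1.2, 4.1]
gripper_width: 0.0008
```

Request:
{"name": "play_rows", "arguments": {"series": [0,0,0,0,0,0,0,0,0,0,0,0,0,0,0,0,0,0,0,0]}}

```text
time_s: 9.77
tcp_pos: [0.5982, 0.018, 0.1496]
eef_rot: [134.9, 90.0, -29.6]
contact_force: [3.6, 1.0, 4.8]
gripper_width: 0.0008
```

```bash
python3 go.py; python3 pic.py a6
```

```text
9.7667 [0.5982 0.018  0.1496] [ 20.4  16.9 -15.3   0.  -57.8  -4.8] [3.63 1.03 4.79] [-0.963 -0.269 -0.   ]
```

View pics/a6.png

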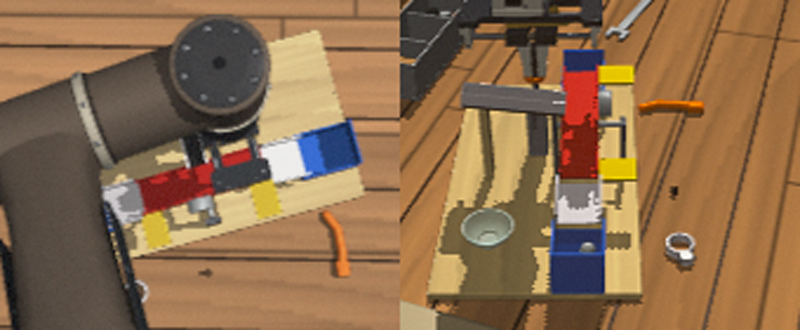

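One ball shows in the left tray at (588,247), the gate and channel look empty, and the tray wall hides the rest. The key has been down for 3 s, so I lift off and check for all three.

Request:
{"name": "play_rows", "arguments": {"series": [-0.01,0,0,0,-0.02,0,0,0,-0.025,0,0,0,-0.025,0,0,0,-0.015,0,0,0]}}

```text
time_s: 10.28
tcp_pos: [0.5967, 0.0175, 0.2463]
eef_rot: [-2.2, 89.9, -166.7]
contact_force: [0.1, -0.1, 0.9]
gripper_width: 0.0007
```

Request:
{"name": "play_rows", "arguments": {"series": [0,0.035,0,0,0,0.035,0,0,0,0.035,0,0,0,0.035,0,0,0,0.035,0,0]}}

```text
time_s: 10.7
tcp_pos: [0.6431, -0.1519, 0.2435]
eef_rot: [-24.8, 89.7, 170.8]
contact_force: [1.7, 0.4, -0.5]
gripper_width: 0.0007
```

Request:
{"name": "play_rows", "arguments": {"series": [0,0.035,0,0,0,0.035,0,0,0,0.035,0,0,0,0.035,0,0,0,0.02,0,0]}}

```text
time_s: 11.12
tcp_pos: [0.6861, -0.3075, 0.2425]
eef_rot: [-30.8, 89.6, 164.6]
contact_force: [-0.4, -0.1, 0.4]
gripper_width: 0.0004
```

```bash
python3 go.py
python3 - <<'E'
import cv2
from plant import *
a=capture("top")["img"][125:265,220:390];cv2.imwrite("pics/a7.png",cv2.resize(a,None,fx=4.5,fy=4.2,interpolation=cv2.INTER_CUBIC))
a=capture("side")["img"][175:305,240:400];cv2.imwrite("pics/a8.png",cv2.resize(a,None,fx=5,fy=4.6,interpolation=cv2.INTER_CUBIC))
E
```

```text
11.1167 [ 0.6861 -0.3075  0.2425] [ -9.4  27.7  13.8  -0.  -76.5  24.8] [-0.36 -0.08  0.37] [-0.964 -0.267  0.005]
```

View pics/a7.png

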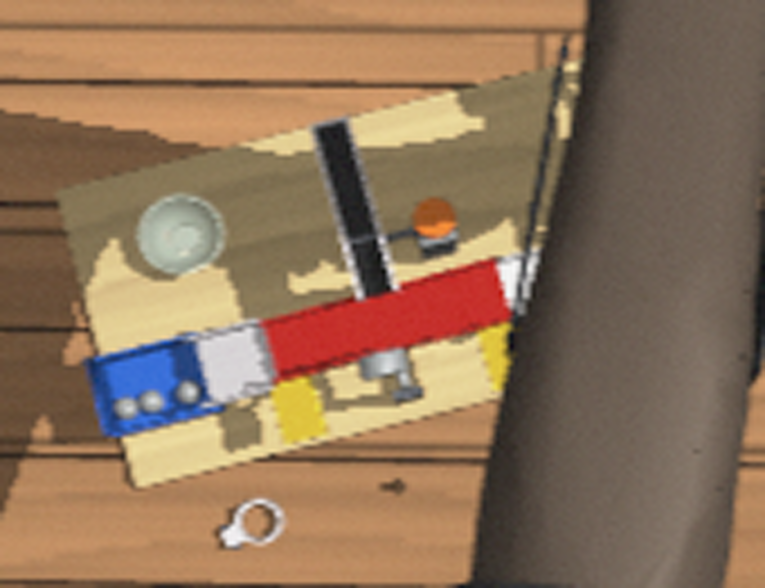

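View pics/a8.png

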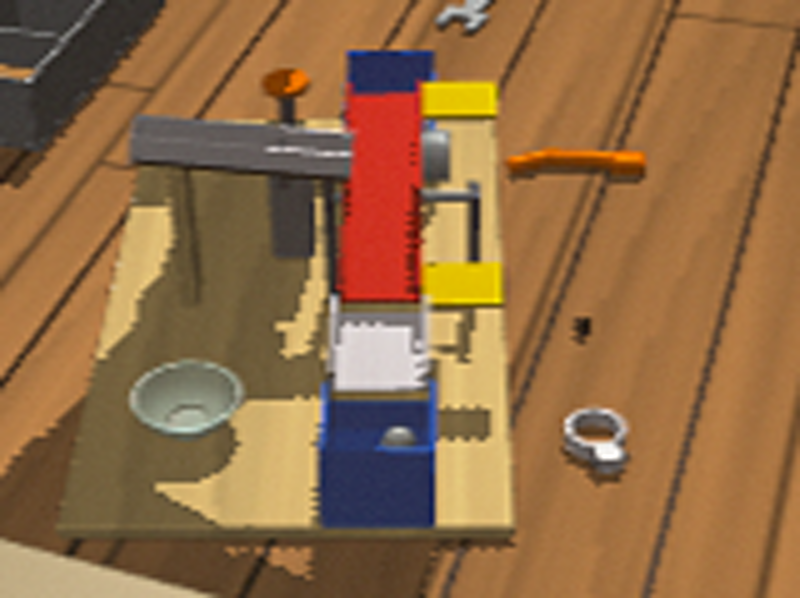

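Run:
```python
from h import *
q=np.load("q.npy");c,s=np.cos(q[2]),np.sin(q[2])
for x,y in((125,405),(150,402),(188,392)):
    w=ray("top",(220+x/4.5-.4,125+y/4.2-.4),.025)-[q[0],q[1],0];print(c*w[0]+s*w[1],-s*w[0]+c*w[1])
```

```text
-0.008148211898245022 0.2225602410215299
-0.010786614346184144 0.2025454555406952
-0.010280784673380464 0.1709929280567632
```

Request:
{"name": "play_rows", "arguments": {"series": [0,0,0,0,0,0,0,0,0,0,0,0,0,0,0,0,0,0,0,0]}}

```text
time_s: 11.63
tcp_pos: [0.6881, -0.3036, 0.2451]
eef_rot: [-163.7, 90.0, 32.0]
contact_force: [-0.2, 0.2, 0.3]
gripper_width: 0.0007
```

Run:
```python
import cv2
from plant import *
a=capture("top")["img"][125:265,220:390];cv2.imwrite("pics/a9.png",cv2.resize(a,None,fx=4.5,fy=4.2,interpolation=cv2.INTER_CUBIC))
```

```text
(no output)
```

View pics/a9.png

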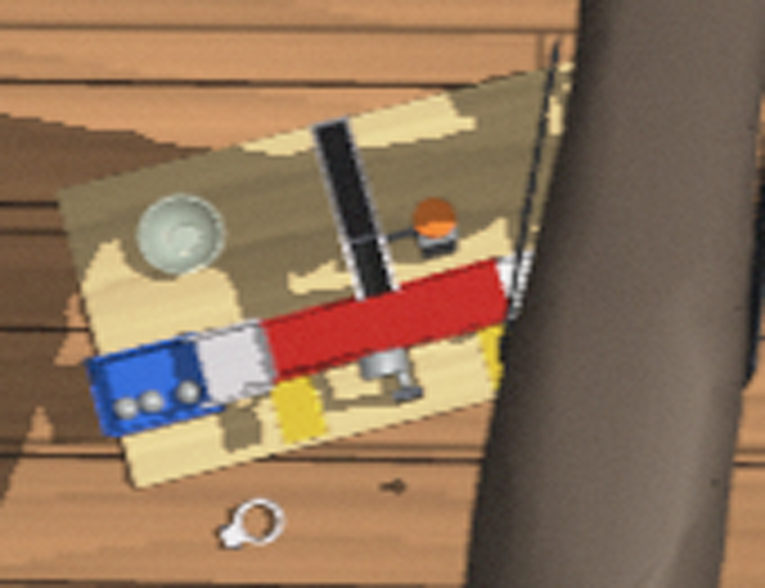

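The balls are in the same places, (125,405), (150,402) and (188,392), so they are at rest. The gate is tipped left, the key is up and the arm is clear.

```bash
python3 -c "
from plant import *
print(close_job())"
```

```text
the job is handed in; nothing more can be done
None
```

I rocked the gate from right-down to left-down with the shut fingertips on the left pad. I then held the feed key down for about 3 s, let it come up, moved the arm away and handed the job in at about 11.7 s of the 48 s.

- **Balls:** The last pictures show all three in the left tray, at sorter y of about 0.171, 0.203 and 0.223 m (the limit is 0.149 m). They were in the same pixel positions 0.5 s apart, so they are at rest.
- **Gate and key:** The gate is still tipped left and the key is back at its starting height in both views. I judged this by eye and did not measure the key's travel.
- **Forces:** The force reading was close to zero after I let go of the key. While I held it, the reading was about 5 N upward plus up to 4 N sideways.
- **Bystanders:** The collar, dish and lever cover are where they were in the last pictures, and the valve cap has not moved since it came into view. I did not re-check the toolbox, and only the end of the wrench was in view at the end; the arm's path stayed well above both.

No check failed. The hand-in gave no verdict.

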